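Give the seedlings a burst from the bench mist gun

ROBOT

A 6-joint arm with a two-finger parallel gripper is mounted at the origin on the work surface. World frame = base frame: x ahead of the robot, y to its left, z up, the work surface at z = 0. Lengths are in m, angles in degrees, forces in N, time in s.
With the tool pointing down it reaches from about 0.325 to 0.775 m from the base axis. Payload 5.5 kg.
Tool frame: the origin (TCP) lies at the centre of the arm's flange, where the gripper is bolted on; the fingertips stand 182 mm ahead of it and the grasp point (between the pads) lies 163 mm ahead of it; z points along the fingers, y is the line along which they close (so a half turn about z gives the same grasp; the last joint's range is limited). The gripper opens to 88 mm and grips with 3 to 60 N. Pads are 20 mm wide; open, the fingers measure 115 mm over their backs; the gripper's body (75 mm by 178 mm) begins 61 mm behind the grasp point.
Start: joints at [-73.78, 5.22, 70.514, -0, 104.267, -3.249], TCP at [0.2, -0.566, 0.405] pointing down, gripper open.
Joint ranges: [-164.24, 164.24], [-49.07, 125.15], [9.68, 141.18], [-86.29, 266.29], [3.28, 154.24], [-151.56, 151.56]. Speed limits (degrees/s): [147.25, 147.25, 172.46, 180, 180, 180].

INTERFACE

Orientations are given as [roll, pitch, yaw] about the fixed x, y, z axes, in that order (R = Rz(yaw) Ry(pitch) Rx(roll)).
In Python, from station import r gives the robot as it stands. The module is installed in compiled form; this text tells all that it offers. Calls block until the motion is done:
- r.reach(position, orientation): joint-space move of the TCP to a pose.
- r.servo_line(position, rotation=None, speed=0.15): straight line of the TCP; rotation=None keeps the orientation; speed is the mean speed in m/s.
- r.move_joints(angles): joint-space move.
- r.let_go() and r.grab(squeeze=None): open the fingers fully, or close them until they stop; squeeze is the grip in N (None keeps the last).
- r.wait(seconds).
- r.inverse_kinematics(position, orientation): joint angles nearest the present ones, or None.
- r.sense(): the state.
- r.snapshot(name): name is "scene" or "side" or "wrist"; returns a dict with "frame" (384x512x3 uint8, red, green, blue), "fx", "fy", "cx", "cy" (pixels), "dist_coeffs" ([k1, k2, p1, p2, k3] as OpenCV has them; the pictures are not rectified), "R" (3x3) and "t" (3): a world point X has camera coordinates R X + t. Camera axes: x right, y down, z forward; pixel columns grow to the right and rows downward; lengths in m; the calibration is good to about 2 mm. A picture is of the moment at which its call begins. There is no depth.
A pose or a line that the arm cannot do raises r.IKError and nothing moves.
- r.hand_in(): hands the job in; it is judged then, once.
The state is a dict: "clock": time; "joints": joint angles; "joint_vel": joint speeds; "joint_torque": joint torques, N m; "tcp_pos": TCP position; "orientation": TCP orientation; "contact_force": force on the tool from outside, world axes, zero at the start; "torque": the same for the moment, N m; "opening": finger opening in m; "gripper_force": force on a finger pad.
Only numpy, scipy, OpenCV 4.12 (cv2) and the standard library are available. Lean on these libraries where they do the work, as an engineer would, in place of code of your own. Each camera call takes 0.05 s, during which the arm holds its last target. There are 200 camera calls.

TASK

Throw the ball-ended valve lever on the misting stand into the notch with the diamond-headed mark, so that it stays there. Only then squeeze the mist gun's trigger against its grip, gently, just until the pointer on the gun stands between the two ridges on its dial, keep it there for a good second without ever running well past the second ridge, and let the trigger spring right back. The gun's head swivels easily: keep it aimed as it is all the while, leave the lever in that notch, and leave the pots, jar, tub and trowel where they stand.

Things in the scene. Friction and masses are not known exactly. Their poses are not given: they have to be found in the camera images.
- stand: misting stand bolted to the bench: dark steel base plate 290 x 130 x 12 mm with a steel post at this origin (on the table, z up); the mist gun swivels on the post, the valve block with its lever stands 160 mm along -x. At swivel angle 0 the nozzle points along +x. The seedling tray lies beyond the nozzle
- lever_pivot (a point): pivot of the valve lever, fixed in the grey valve block, 77 mm above the table. z is up; x, horizontal, is the pivot axis and points to the gun's post. Block: 52 mm wide along x, 100 mm along y. On its +x side is a steel plate, 62 mm in radius, with four notches between teeth; a steel blade with a diamond head, its point 87 mm from the pivot, marks one notch
- lever_ball (a point): centre of the lever's black ball, 30 mm in diameter, 100 mm from the pivot on a 12 mm round steel rod; swings in the vertical plane through the pivot at right angles to the pivot axis. Its z axis points along the lever away from the pivot
- lever (a joint): lever angle (rad): 0 upright, positive leans to -y of lever_pivot (away from the robot). Sprung detent notches at -0.6, -0.2, +0.2, +0.6; the marked one is +0.2. Starts in -0.6 or -0.2. About 3 to 6 N at the ball carries it over the hump between two notches, whence it snaps into the next by itself; pushed from one side only it can overshoot
- grip (a point): centre of the gun's fixed black rubber grip where to squeeze it, about 160 mm above the table. Axes: x along the barrel to the nozzle, 0.35 rad below level; y along the grip to the barrel; z square to the gun's flat side, upward, leaning 0.35 rad to the nozzle. Grip: 22 mm thick along x, 28 mm along z, from y = -49 mm to +53 mm; the 34 mm thick barrel has its axis at y = +78 mm
- trigger_face (a point): middle of the front face of the steel trigger, a bar 90 x 22 x 8 mm in front of the grip. Hinge at x = 23, y = 56 mm from grip; the bar runs from it to -y, flared 0.44 rad forward at rest. From the grip's back face to this face: 62 mm at rest, 38 mm if pulled right through to its stop (too far). The spring takes 3 to 8 N here, and 6 to 9 N more once the pointer is being driven
- trigger (a joint): angle of the trigger (rad): 0 released, 0.44 pulled right through to its stop, which always drives the pointer too far. There is lost motion that differs every time: the pointer starts to move only after the first 0.02 to 0.24 rad; a sharp rise in the trigger's resistance can be felt there. It springs back by itself
- pointer_tip (a point): tip of the pointer, a dark steel needle 70 mm long, 6 mm thick, on the upper flat side of the gun, from a pivot on the barrel across an aluminium dial plate (72 x 52 mm) on the side away from the grip; its pivot is 30 mm along x, 75 mm along y, 27 mm along z of grip. The two dark ridges on the plate bound the mist band
- pointer (a joint): angle of the dial's pointer (rad): 0 at rest, square to the barrel, positive towards the nozzle. The two ridges are at 0.16 and 0.30 (10 mm apart at the tip); well past is 0.42. Once the lost motion is taken up it turns about 2.7 times as far as the trigger, 0.14 rad for some 3 mm at the trigger face
- head (a joint): swivel angle of the gun about the upright post (rad), counterclockwise from above; starts from -0.3 to 0.3. Only friction holds it: about 6 N sideways at grip turns it, less than the trigger takes, so the trigger cannot be pushed from one side: both fingers must press against each other. It does not return by itself
- nozzle (a point): centre of the front of the nozzle, 130 mm along the barrel from the post's axis, axes as grip; shows where the gun is aimed
- pot_low: small terracotta pot with seedlings, 66 mm wide, 55 mm high, near the gun's grip; origin under its centre. Leave it
- pot_white: white plastic pot with seedlings, 74 mm wide, 60 mm high, near the valve; origin under its centre. Leave it
- pot_big: terracotta pot with seedlings, 96 mm wide, 85 mm high; origin under its centre. Leave it
- jar: glass jar with steel lid, 72 mm wide, 100 mm high; origin under its centre. Leave it
- tub: empty white plastic tub, 90 mm wide, 65 mm high; origin under its centre. Leave it
- trowel: hand trowel lying flat, wooden handle, 270 mm long, 25 mm high; origin on the table under the blade's root. Leave it

How it is judged (in metres and radians):
On the way, in this order (a step that is already met when the one before it is completed fails the run):
1. the lever rests in the marked notch (value of joint lever between 0.12 and 0.28 rad), for 0.3 s.
2. the trigger is squeezed so that the pointer stands between the two ridges for most of a second, the lever in its notch (all of step 1 and value of joint pointer between 0.14 and 0.32 rad), for 0.8 s.
3. the trigger is let right back (value of joint trigger below 0.03 rad), for 0.2 s.
At the end, for the whole second after the job is handed in: The trigger is released (within 0.03 rad of rest), the lever stands in the marked notch (0.12 to 0.28 rad), the nozzle is within 9 mm of where it began, and pots, jar, tub and trowel are within 20 mm of where they began (all of step 1 and value of joint trigger below 0.03 rad and distance of nozzle from where it was at the start of the episode below 0.009 m and distance of each of pot_low, pot_white, pot_big, jar, tub, trowel from where it was at the start of the episode below 0.02 m); the robot touches nothing.
It fails at once if the pointer runs well past the second ridge (value of joint pointer above 0.42 rad).
It fails at once if the gun is turned off its aim (nozzle more than 9 mm from where it began) (distance of nozzle from where it was at the start of the episode above 0.009 m).
It fails at once if the trigger drives the pointer while the lever is out of the marked notch (value of joint pointer above 0.1 rad and (value of joint lever below 0.12 rad or value of joint lever above 0.28 rad)).
It fails at once if a pot, the jar, the tub or the trowel is shifted more than 20 mm (distance of any of pot_low, pot_white, pot_big, jar, tub, trowel from where it was at the start of the episode above 0.02 m).
It also fails if it takes over 64 s, if anything falls off the work surface, if the arm or the gripper's body presses on something with over 40 N, if the wrist force passes 120 N, or if a joint passes its speed limit or range.

## Working session

There is one attempt and no reset: what is moved stays moved. The work goes in short steps, each a Python script; the robot and the scene stay as the last script left them, time stands still between calls to the robot, and variables do not carry over. Pictures are saved under pics/ and viewed, at most 10 in all, crops included, and the job is handed in when it is done.

```bash
ls; mkdir -p pics
python3 - <<'E'
from station import r
import cv2
s=r.sense();print(s['clock'],s['opening'],s['tcp_pos'],s['orientation'])
for n in ["scene","side"]:
    d=r.snapshot(n);print(n,d['fx'],d['fy'],d['cx'],d['cy'],d['dist_coeffs'],d['R'],d['t'])
    cv2.imwrite(f"pics/{n}0.png",cv2.resize(d['frame'][:,:,::-1],(800,600),interpolation=cv2.INTER_CUBIC))
    cv2.imwrite(f"pics/{n}0raw.png",d['frame'][:,:,::-1])
E
```

```text
pics
0.0 0.08784611614788099 [ 0.19997571 -0.56575314  0.40353676] [-1.79891799e+02 -3.53079549e-03  1.94663448e+01]
scene 376.1537455070345 376.1537455070345 251.53996961296878 191.3106809373794 [-0.06824233  0.          0.          0.          0.        ] [[ 0.06214001  0.99806623  0.00155652]
 [ 0.72132743 -0.04383218 -0.69120581]
 [-0.68980095  0.0440743  -0.72265628]] [ 0.075791   -0.32385662  1.51933007]
side 396.0251057924268 396.0251057924268 249.78428002267543 190.72534420555064 [0.01660605 0.         0.         0.         0.        ] [[-0.99016209 -0.13917599 -0.01445987]
 [-0.09719327  0.75843481 -0.64446109]
 [ 0.10066038 -0.63671554 -0.76450037]] [0.53257205 0.20254313 1.18592683]
```

View pics/scene0.png

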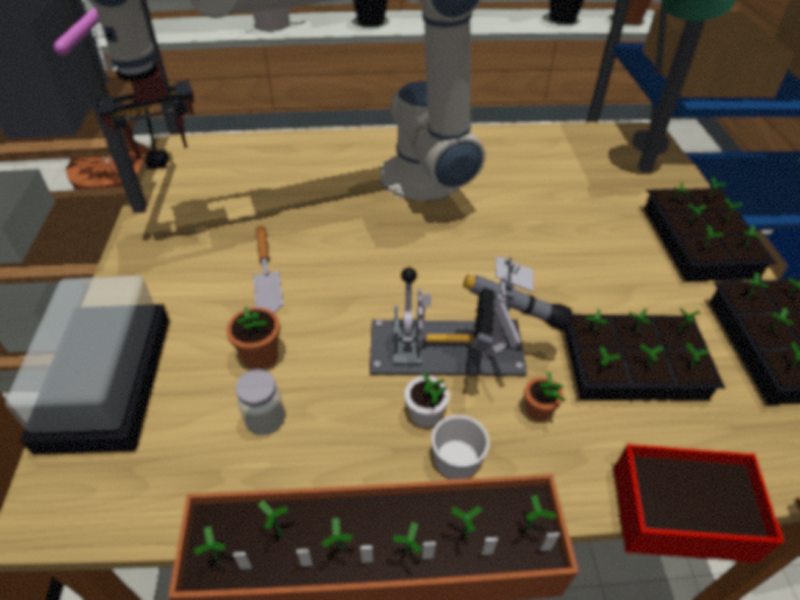

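View pics/side0.png

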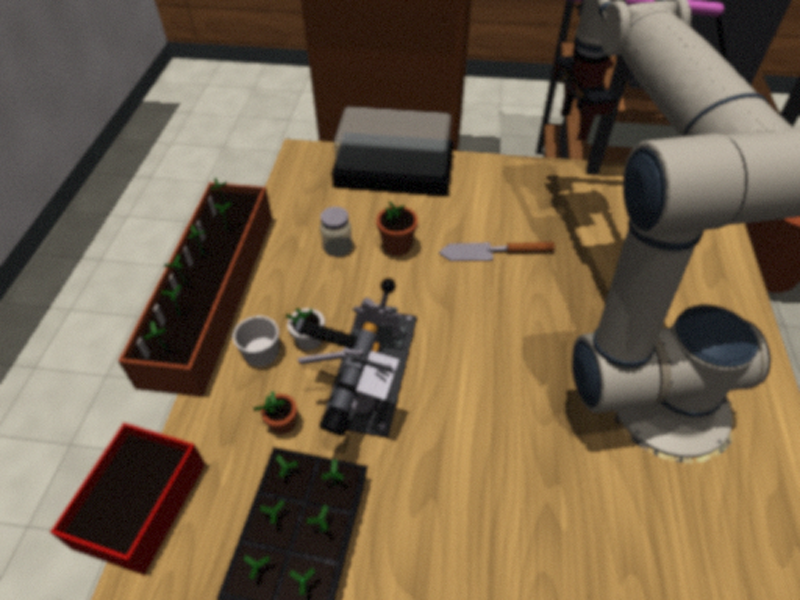

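Scene (800-px scale): the lever ball is at (409,274), the plate corners at about (373,321), (523,320), (526,373) and (370,373), and the nozzle at (568,316). In the side view the ball is at (388,286) and the nozzle at (340,418). The nozzle points along world +y, and the grip extends away from the robot.

```bash
cat > h.py <<'E'
import numpy as np, cv2
from scipy.spatial.transform import Rotation as Ro
def ray(d,p):
    K=np.array([[d['fx'],0,d['cx']],[0,d['fy'],d['cy']],[0,0,1.]])
    u=cv2.undistortPoints(np.array([[p]],float),K,np.array(d['dist_coeffs'],float))[0,0]
    R=np.array(d['R']);v=R.T@np.array([u[0],u[1],1]);return -R.T@np.array(d['t']),v/np.linalg.norm(v)
def plane(d,p,z):
    o,v=ray(d,p);return o+v*(z-o[2])/v[2]
def tri(d1,p1,d2,p2):
    o,v=ray(d1,p1);q,w=ray(d2,p2)
    s=np.linalg.lstsq(np.c_[v,-w],q-o,rcond=None)[0];a=o+s[0]*v;b=q+s[1]*w
    return (a+b)/2,np.linalg.norm(a-b)
def proj(d,X):
    R=np.array(d['R']);K=np.array([[d['fx'],0,d['cx']],[0,d['fy'],d['cy']],[0,0,1.]])
    return cv2.projectPoints(np.array([X],float),cv2.Rodrigues(R)[0],np.array(d['t'],float),K,np.array(d['dist_coeffs'],float))[0][0,0]
E
python3 - <<'E'
from h import *; from station import r
S=r.snapshot("scene");D=r.snapshot("side");k=.64
np.set_printoptions(precision=4,suppress=True)
for p in [(373,321),(523,320),(526,373),(370,373)]: print('plate',plane(S,np.array(p)*k,.012))
print('ball',tri(S,np.array((409,274))*k,D,np.array((388,286))*k))
print('nozzle',tri(S,np.array((568,316))*k,D,np.array((340,418))*k))
for n,d,c in[('s',S,(230,155,375,255)),('d',D,(180,165,280,290))]:
    x0,y0,x1,y1=c;f=5 if n=='s' else 4.8
    cv2.imwrite(f'pics/c{n}.png',cv2.resize(d['frame'][y0:y1,x0:x1,::-1],None,fx=f,fy=f,interpolation=cv2.INTER_CUBIC))
E
```

```text
plate [ 0.5115 -0.1471  0.012 ]
plate [0.527  0.1477 0.012 ]
plate [0.655  0.1257 0.012 ]
plate [ 0.6371 -0.1575  0.012 ]
ball (array([ 0.5503, -0.0819,  0.1716]), np.float64(0.00283165569010216))
nozzle (array([0.604 , 0.1852, 0.1169]), np.float64(0.022399641920696926))
```

View pics/cs.png

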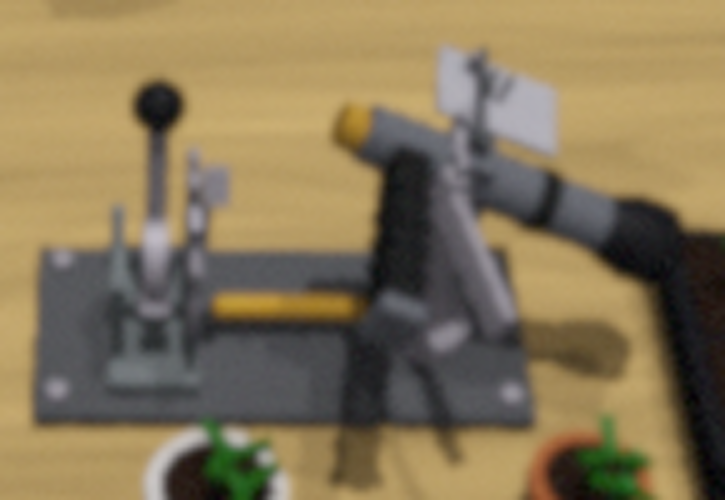

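Scene crop (5x, offset 230,155): ball at (158,105), plate left corners (42,248) and (38,418), black grip from (405,165) to (395,310), trigger from (455,190) to (490,330), and nozzle end near (665,240). The lever appears to be in the -0.2 notch.

View pics/cd.png

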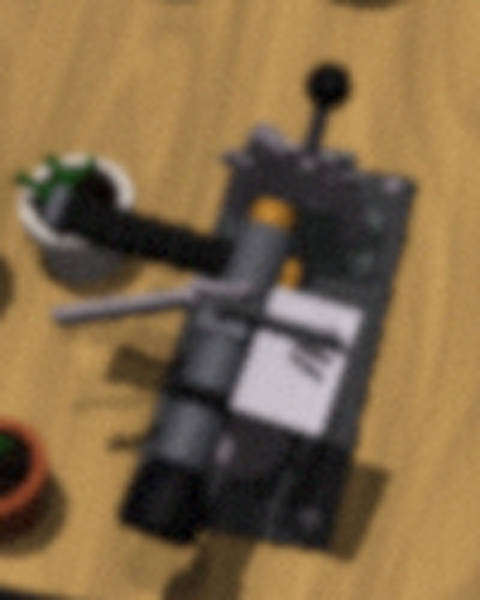

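Side crop (4.8x, offset 180,165): nozzle front at (158,515), rear cap (272,208), grip end (58,205), trigger end (60,318), pointer from (225,312) to (345,342), and two ridges near (310,350). I'll triangulate the gun from these.

Run:
```python
from h import *; from station import r
S=r.snapshot("scene");D=r.snapshot("side")
np.set_printoptions(precision=4,suppress=True)
s=lambda x,y:np.array((230+x/5-.4,155+y/5-.4)); q=lambda x,y:np.array((180+x/4.8-.4,165+y/4.8-.4))
for n,a,b in [('ball',(158,105),(327,86)),('rearcap',(350,126),(272,210)),('nozzle',(665,243),(160,512)),('gripend',(397,318),(62,207)),('trigend',(495,328),(62,318)),('ptip',(480,62),(345,342)),('barrelring',(546,198),(185,390))]:
    print(n,tri(S,s(*a),D,q(*b)))
```

```text
ball (array([ 0.5521, -0.0834,  0.1723]), np.float64(0.0033350920842502383))
rearcap (array([0.5712, 0.0165, 0.1712]), np.float64(0.0005022405525297741))
nozzle (array([0.6101, 0.1884, 0.1121]), np.float64(0.0067055008373472025))
gripend (array([0.6959, 0.0221, 0.1607]), np.float64(0.0003000226446880644))
trigend (array([0.6845, 0.0792, 0.1328]), np.float64(0.003393172666703357))
ptip (array([0.5179, 0.098 , 0.1649]), np.float64(0.0020144738043134727))
barrelring (array([0.603 , 0.1226, 0.1402]), np.float64(0.0032211919108637607))
```

Lever is at -0.2, and the gun geometry agrees to a few mm. Next I'll hover over the ball and look with the wrist camera.

Run:
```python
from h import *; from station import r
np.set_printoptions(precision=4,suppress=True)
p=[.552,-.083,.172+.163+.09]
for y in (86.6,-93.4): print(y,r.inverse_kinematics(p,[180,0,y]))
r.reach(p,[180,0,86.6]); s=r.sense();print(s['clock'],s['tcp_pos'],s['orientation'],s['contact_force'])
d=r.snapshot('wrist');cv2.imwrite('pics/w1.png',cv2.resize(d['frame'][:,:,::-1],(800,600),interpolation=cv2.INTER_CUBIC))
print('cam',-np.array(d['R']).T@d['t'],d['R'][2],'ball at',proj(d,[.552,-.083,.172])/.64)
```

```text
86.6 [-12.0431  -0.9547  74.7718   0.     106.1829  -8.6431]
-93.4 None
2.4417 [ 0.5519 -0.0838  0.4249] [-179.9857    0.015    86.5144] [ 0.2209 -0.1651  0.5195]
cam [ 0.5559 -0.0121  0.4053] [-0.0161 -0.2602 -0.9654] ball at [398.6778 308.3954]
```

View pics/w1.png

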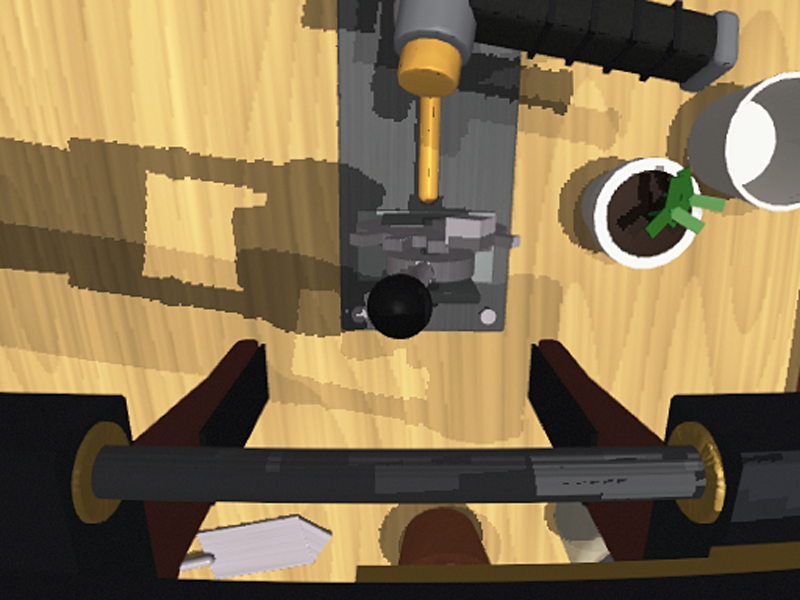

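The ball is at (400,306), within 1-2 px of the prediction, and the diamond-headed blade is at (470,230). Next I'll grasp the ball and swing the lever.

Run:
```python
from h import *; from station import r
np.set_printoptions(precision=4,suppress=True)
u=np.array([.998,-.06,0]);piv=np.array([.552,-.083,.077])+.1*np.sin(.2)*u
P=lambda a,dz=0:list(piv+.1*np.sin(a)*u+[0,0,.1*np.cos(a)+.163+dz])
r.servo_line(P(-.2),speed=.1);print(r.sense()['contact_force'])
r.grab(10);s=r.sense();print(s['opening'],s['contact_force'])
for a in (-.1,0,.1,.21): r.servo_line(P(a),speed=.06);s=r.sense();print(a,s['opening'],s['contact_force'])
r.wait(.2);r.let_go();r.wait(.2);s=r.sense();print(s['clock'],s['opening'],s['contact_force'])
r.servo_line(P(.2,.09),speed=.15)
d=r.snapshot('wrist');cv2.imwrite('pics/w2.png',cv2.resize(d['frame'][:,:,::-1],(800,600),interpolation=cv2.INTER_CUBIC))
for a in (-.2,.2,.6): print(a,proj(d,np.array(P(a))-[0,0,.163])/.64)
```

```text
[0.0718 0.105  0.6924]
0.029483820699431767 [ 0.9075 -0.6121  0.3938]
-0.1 0.029504430476029003 [-20.739    1.5149   6.86  ]
0 0.048045884996569574 [-19.3834   1.0158   5.723 ]
0.1 0.06805299534194907 [-20.1346   1.4355   5.7329]
0.21 0.06464815109295631 [0.6434 0.7417 0.053 ]
7.0167 0.08796374466904096 [ 0.871   0.4268 -0.1308]
-0.2 [313.369  310.8116]
0.2 [399.0963 310.9567]
0.6 [473.5018 301.7178]
```

View pics/w2.png

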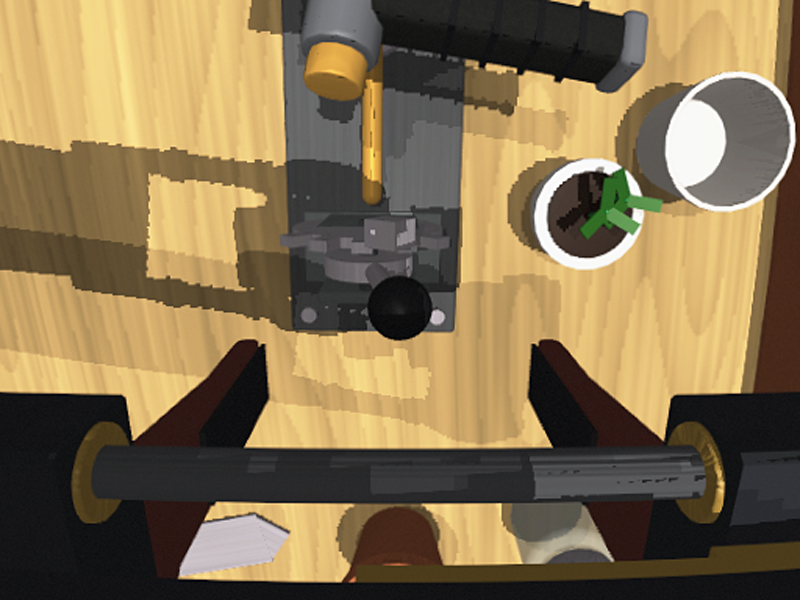

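The lever ball is now at (399,307), matching the +0.2 notch, so step 1 is done. Next I'll hover over the grip, aligned to the gun, for a close look.

```bash
cat >> h.py <<'E'
def gun(yaw,t=.35):
    h=np.array([np.cos(yaw),np.sin(yaw),0]);Z=np.array([0,0,1.])
    gx=np.cos(t)*h-np.sin(t)*Z;gz=np.sin(t)*h+np.cos(t)*Z;gy=np.cross(gz,gx)
    return np.c_[gx,gy,gz]
def tool(G):  # tool x=gy, y=gx, z=-gz
    R=np.c_[G[:,1],G[:,0],-G[:,2]];return list(Ro.from_matrix(R).as_euler('xyz',degrees=True))
E
python3 - <<'E'
from h import *; from station import r
np.set_printoptions(precision=4,suppress=True)
G=gun(np.arctan2(.975,.221));g=np.array([.648,.033,.160])
e=tool(G);tcp=g+G@[.020,.008,.163+.075];print(e,tcp)
print(r.inverse_kinematics(list(tcp),e), r.inverse_kinematics(list(g+G@[.020,.008,.163]),e))
r.servo_line([.57,-.086,.50],speed=.25)
r.reach(list(tcp),e);s=r.sense();print(s['clock'],s['tcp_pos'],s['orientation'],s['contact_force'])
d=r.snapshot('wrist');cv2.imwrite('pics/w3.png',cv2.resize(d['frame'][:,:,::-1],(800,600),interpolation=cv2.INTER_CUBIC))
import pickle;pickle.dump(d,open('w3.pkl','wb'))
for q in ([-.011,.0,.014],[.011,0,.014],[-.011,-.049,.014],[.03,.075,.027],[.03,.145,.027],[.055,0,.011]): print(q,proj(d,g+G@q)/.64)
E
```

```text
[np.float64(-159.9464771704212), np.float64(1.2722218725854067e-14), np.float64(167.22875743509857)] [0.6624 0.1327 0.3767]
[ 12.8322  21.0801  56.1398 -19.2938 110.6285 -70.0039] [ 10.9028  19.3116  65.4371 -18.7936 102.8901 -69.3217]
9.2667 [0.6625 0.1321 0.3759] [-159.9081   -0.0405  167.1021] [-0.028   0.358   0.2911]
[-0.011, 0.0, 0.014] [322.4135 349.6792]
[0.011, 0, 0.014] [375.4553 349.677 ]
[-0.011, -0.049, 0.014] [327.1504 453.3684]
[0.03, 0.075, 0.027] [425.0472 164.424 ]
[0.03, 0.145, 0.027] [426.8616 -51.2068]
[0.055, 0, 0.011] [480.5069 346.815 ]
```

View pics/w3.png

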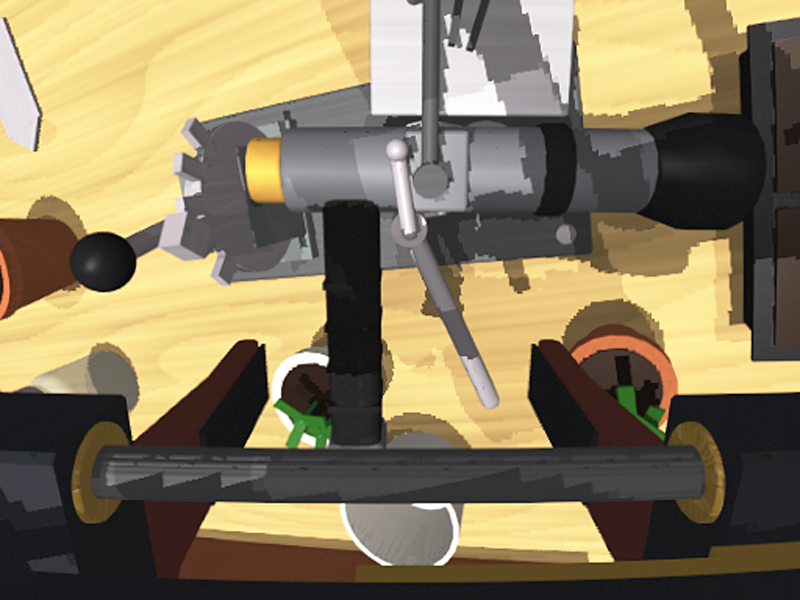

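Close view: grip edges at columns 329 and 380 (row 350), trigger from (410,232) to (490,400), pointer pivot at (430,180) with the needle vertical at column 430, and ridges near (460,20) and (478,30). The fit is about 2 mm off along the barrel and the yaw is good. I'll descend with the correction and close at the minimum force.

```bash
cat >> h.py <<'E'
G=gun(np.arctan2(.975,.221));E=tool(G);g=np.array([.648,.033,.160])+G@[.0023,-.002,0]
def st(r,tag=''):
    s=r.sense();p=G.T@(np.array(s['tcp_pos'])-g)-[0,0,.163]
    print(tag,'t%.2f open %.2f gf %.2f'%(s['clock'],s['opening']*1e3,s['gripper_force']),'F',np.round(G.T@np.array(s['contact_force']),2),'pos',np.round(p*1e3,2),flush=True);return s
E
python3 - <<'E'
from h import *; from station import r
q=np.array([.0187,.010,.163])
r.servo_line(list(g+G@q),E,speed=.06);st(r,'down')
d=r.snapshot('wrist');cv2.imwrite('pics/w4.png',cv2.resize(d['frame'][:,:,::-1],(800,600),interpolation=cv2.INTER_CUBIC))
for w in ([.03,.075,.027],[.03,.115,.027]): print(w,proj(d,g+G@w)/.64)
E
```

```text
down t10.72 open 87.89 gf 0.00 F [-0.64 -0.14  0.65] pos [18.62  9.95  0.63]
[0.03, 0.075, 0.027] [447.26794215 181.29722876]
[0.03, 0.115, 0.027] [451.04303803 -16.507699  ]
```

View pics/w4.png

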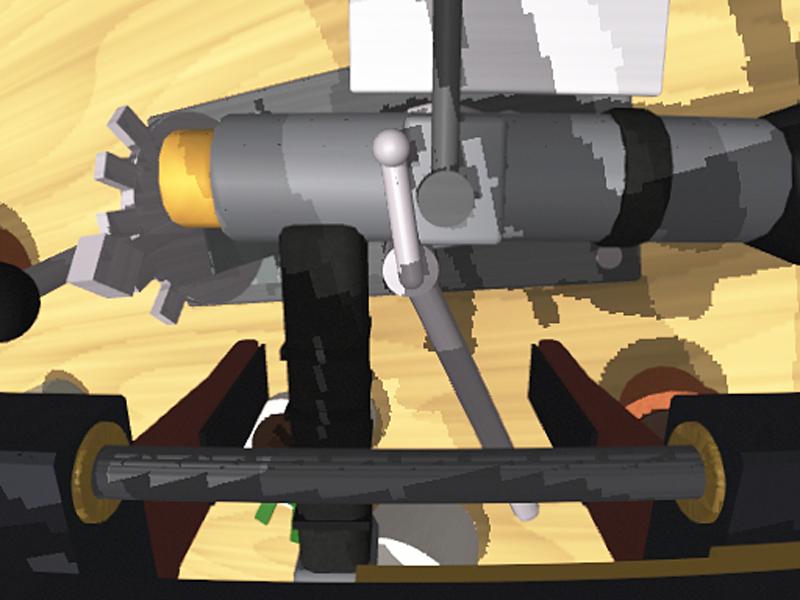

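Pads straddle the grip (left edge 289) and trigger (front edge about 500) almost symmetrically. The needle's left edge against the bright plate (rows 0-90, column 434) gives the pointer angle. I'll start with the minimum squeeze.

```bash
cat >> h.py <<'E'
def needle(r):
    d=r.snapshot('wrist');im=cv2.GaussianBlur(cv2.cvtColor(d['frame'],cv2.COLOR_RGB2GRAY),(3,3),0).astype(int)
    P=[]
    for y in range(4,54,2):
        row=im[y,235:]
        j=int(np.argmax(row<130)) 
        if j>0 and row[0]>130:
            a,b=row[j-1],row[j]; P.append((y,235+j-1+(a-130)/max(a-b,1)))
    P=np.array(P);c=np.polyfit(P[:,0],P[:,1],1)
    keep=abs(P[:,1]-np.polyval(c,P[:,0]))<1.5;c=np.polyfit(P[keep,0],P[keep,1],1)
    return -np.arctan(c[0]),keep.sum(),np.polyval(c,4),d   # left edge angle, n, col at row 4
def nz(d):  # black nozzle / cap check: yellow cap centroid for aim
    hsv=cv2.cvtColor(d['frame'],cv2.COLOR_RGB2HSV);m=cv2.inRange(hsv,(17,150,90),(28,255,255));m[:,:90]=0;m[170:]=0;m[:,150:]=0
    M=cv2.moments(m,True);return M['m10']/M['m00'],M['m01']/M['m00'],M['m00']
E
python3 - <<'E'
from h import *; from station import r
a,n,c,d=needle(r);print(a,n,c,nz(d))
r.grab(3);s=st(r,'grab');r.wait(.2);st(r)
a,n,c,d=needle(r);print(a,n,c,nz(d));cv2.imwrite('pics/w5.png',cv2.resize(d['frame'][:,:,::-1],(800,600)))
E
```

```text
-0.020946283445055513 25 276.01693793767004 (119.78224455611391, 113.3997766610832, 1791.0)
grab t11.34 open 62.44 gf 3.05 F [ 0.42  0.92 -0.12] pos [18.85 10.    0.03]
 t11.54 open 62.22 gf 2.98 F [ 1.25 -0.47 -0.6 ] pos [18.86 10.01  0.02]
-0.019725365472590226 25 275.76610305323436 (118.83016759776537, 114.20111731843575, 1790.0)
```

Both pads touch, the needle is at rest and the aim is unchanged. Next I'll raise the squeeze in small steps, keeping the rear pad where it is as the trigger yields and watching the needle.

```bash
cat >> h.py <<'E'
def ang(d,c4,c50):
    def P(c,y):
        o,v=ray(d,(c,y));o=G.T@(o-g);v=G.T@v;return (o+v*(.027-o[2])/v[2])[:2]
    w=P(c4,4)-P(c50,50);return np.arctan2(w[0],w[1])
def ptr(r):
    a,n,c4,d=needle(r);return ang(d,c4,c4+46*np.tan(a)*-1),n,nz(d)
def step(r,F,b,y=.010):
    r.grab(F);s=r.sense();o=s['opening']
    for _ in range(2):
        x=b+o/2; p=G.T@(np.array(s['tcp_pos'])-g)
        if abs(p[0]-x)<.0003: break
        r.servo_line(list(g+G@[x,y,.163]),E,speed=.02);s=r.sense();o=s['opening']
    return s
E
python3 - <<'E'
from h import *; from station import r
b=.01886-.0622/2
a0=ptr(r)[0];print('a0',a0)
for F in np.arange(4,12.1,1.):
    s=step(r,F,b);a,n,k=ptr(r);st(r,'F%.1f'%F);print('   ptr %.3f n%d cap %.1f %.1f'%(a-a0,n,k[0],k[1]))
    if a-a0>.04 or s['opening']<.046: break
E
```

```text
a0 -0.03545990791528238
F4.0 t11.91 open 61.77 gf 3.57 F [ 1.93 -0.2   0.06] pos [18.72  9.97 -0.  ]
   ptr 0.001 n25 cap 119.1 114.2
F5.0 t12.18 open 61.17 gf 4.58 F [-0.23 -0.51 -0.45] pos [18.47  9.95  0.  ]
   ptr -0.002 n25 cap 119.9 114.2
F6.0 t12.45 open 61.03 gf 5.69 F [-2.43 -0.37  0.24] pos [18.29  9.93 -0.05]
   ptr 0.003 n25 cap 120.5 114.2
F7.0 t12.72 open 60.96 gf 6.72 F [-5.26  0.39 -0.44] pos [ 1.827e+01  9.920e+00 -1.000e-02]
   ptr 0.002 n25 cap 120.6 114.3
F8.0 t12.98 open 60.28 gf 7.48 F [-5.11  0.   -0.34] pos [18.18  9.92 -0.02]
   ptr -0.001 n25 cap 120.8 114.3
F9.0 t13.53 open 57.30 gf 8.64 F [-7.28  0.33  0.15] pos [16.6   9.86 -0.03]
   ptr -0.001 n25 cap 125.0 114.4
F10.0 t14.30 open 52.44 gf 9.74 F [-4.8  -0.82  0.32] pos [14.25  9.93  0.04]
   ptr 0.030 n19 cap 130.8 114.2
F11.0 t14.57 open 52.57 gf 10.60 F [-5.03  0.1   0.16] pos [14.2   9.9   0.03]
   ptr 0.035 n19 cap 131.0 114.3
F12.0 t15.08 open 51.54 gf 11.44 F [-4.81 -1.05 -0.04] pos [13.87  9.94  0.06]
   ptr 0.033 n19 cap 131.5 114.1
```

The pointer drive was felt near 52.5 mm at about 10 N, and the aim is unchanged. I'll continue in finer steps, also trimming the net sideways force.

```bash
sed -i 's/235/252/g' h.py
python3 - <<'E'
from h import *; from station import r
b=.01387-.05154/2
print('now',ptr(r)[0])
a0=-.0355;hold=False;aprev=0
for F in np.arange(12,20,.5):
    fx=(G.T@np.array(r.sense()['contact_force']))[0]; b+=np.clip(8e-5*(fx+.3),-5e-4,5e-4)
    s=step(r,F,b);a,n,k=ptr(r);st(r,'F%.1f'%F);print('   ptr %.3f n%d cap %.1f %.1f'%(a-a0,n,k[0],k[1]),flush=True)
    if a-a0>.10 or s['opening']<.0495: break
E
```

```text
now -0.011544172777172174
F12.0 t15.40 open 52.12 gf 11.43 F [-3.94 -1.81  0.19] pos [13.84  9.93  0.08]
   ptr 0.023 n25 cap 131.5 114.1
F12.5 t15.92 open 51.62 gf 11.94 F [-3.14 -2.92  0.42] pos [13.61  9.97  0.07]
   ptr 0.021 n25 cap 132.2 114.0
F13.0 t16.68 open 50.77 gf 12.28 F [ 0.66 -4.19  0.18] pos [13.21 10.    0.1 ]
   ptr 0.024 n25 cap 133.0 113.9
F13.5 t17.45 open 50.84 gf 12.69 F [ 0.57 -4.42  0.33] pos [13.16 10.    0.1 ]
   ptr 0.026 n25 cap 133.0 113.9
F14.0 t18.22 open 50.81 gf 13.13 F [ 1.57 -5.3   1.48] pos [13.13  9.99  0.08]
   ptr 0.026 n25 cap 133.1 113.8
F14.5 t18.48 open 50.55 gf 13.57 F [ 2.02 -4.35  0.65] pos [13.12  9.97  0.07]
   ptr 0.026 n25 cap 133.1 113.8
F15.0 t18.75 open 50.62 gf 13.99 F [ 1.7  -4.59  1.08] pos [13.05  9.98  0.1 ]
   ptr 0.025 n25 cap 133.2 113.8
F15.5 t19.02 open 50.29 gf 14.40 F [ 1.92 -5.12  0.45] pos [13.    9.96  0.07]
   ptr 0.032 n25 cap 133.3 113.8
F16.0 t19.53 open 50.49 gf 15.06 F [-0.34 -4.46  0.66] pos [13.21  9.93  0.04]
   ptr 0.028 n25 cap 133.2 113.8
F16.5 t19.80 open 50.40 gf 15.49 F [-1.32 -5.92  0.24] pos [13.17  9.92  0.07]
   ptr 0.029 n25 cap 133.2 113.8
F17.0 t20.07 open 50.18 gf 15.89 F [-1.58 -4.61 -0.11] pos [13.14  9.91  0.07]
   ptr 0.035 n25 cap 133.2 113.8
F17.5 t20.33 open 49.77 gf 16.29 F [-1.73 -5.52  0.86] pos [13.09  9.91  0.05]
   ptr 0.039 n25 cap 133.3 113.7
F18.0 t20.85 open 48.90 gf 17.14 F [-0.39 -4.4   0.69] pos [12.39  9.94  0.05]
   ptr 0.100 n25 cap 134.6 113.5
```

The pointer is now moving: about 0.075 rad at 48.9 mm and 18 N, after subtracting the 0.025 view offset. I'll make finer steps to about 0.2, hold there, then release.

Run:
```python
from h import *; from station import r
s=r.sense();b=(G.T@(np.array(s['tcp_pos'])-g))[0]-s['opening']/2
a0=-.0105;F=18.;ok=0
for i in range(22):
    a,n,k=ptr(r);a-=a0;st(r,'F%.2f'%F);print('   ptr %.3f n%d cap %.1f %.1f'%(a,n,k[0],k[1]),flush=True)
    if a>.29: F-=.4
    elif a<.19: F+=.25 if a<.14 else .15; ok=0
    else:
        ok+=1
        if ok>=5: break
        r.wait(.25);continue
    fx=(G.T@np.array(r.sense()['contact_force']))[0]; b+=np.clip(8e-5*(fx+.3),-4e-4,4e-4)
    step(r,F,b)
    if F>22 : break
np.save('state.npy',[F,ok]);print(F,ok)
```

```text
F18.00 t20.90 open 48.88 gf 17.14 F [-1.26 -6.59  1.18] pos [12.39  9.93  0.05]
   ptr 0.075 n25 cap 134.6 113.5
F18.25 t21.17 open 48.84 gf 17.36 F [-1.11 -5.95  1.55] pos [12.37  9.92  0.08]
   ptr 0.075 n25 cap 134.6 113.5
F18.50 t21.43 open 48.89 gf 17.57 F [-1.23 -4.91  2.1 ] pos [12.35  9.92  0.06]
   ptr 0.076 n25 cap 134.6 113.5
F18.75 t21.70 open 48.81 gf 17.78 F [-0.63 -5.3   0.98] pos [12.32  9.92  0.07]
   ptr 0.078 n25 cap 134.7 113.5
F19.00 t22.22 open 47.99 gf 18.20 F [-0.14 -6.03  0.54] pos [11.88  9.94  0.06]
   ptr 0.113 n25 cap 135.2 113.4
F19.25 t22.73 open 47.58 gf 18.19 F [ 0.52 -5.24  1.09] pos [11.62  9.95  0.07]
   ptr 0.131 n25 cap 135.5 113.4
F19.50 t23.00 open 47.54 gf 18.42 F [ 0.99 -6.16  1.63] pos [11.61  9.93  0.09]
   ptr 0.131 n25 cap 135.5 113.4
F19.75 t23.27 open 47.72 gf 18.64 F [ 0.39 -5.48  1.43] pos [11.58  9.96  0.09]
   ptr 0.132 n25 cap 135.5 113.4
F20.00 t23.53 open 47.14 gf 18.85 F [ 0.44 -5.61  0.45] pos [11.56  9.93  0.08]
   ptr 0.133 n25 cap 135.5 113.4
F20.25 t23.80 open 47.62 gf 19.06 F [ 0.15 -5.54  0.47] pos [11.5   9.92  0.06]
   ptr 0.141 n25 cap 135.6 113.4
F20.40 t24.07 open 47.12 gf 19.19 F [-0.67 -5.8   0.75] pos [11.52  9.93  0.07]
   ptr 0.146 n25 cap 135.5 113.4
F20.55 t24.33 open 47.47 gf 19.31 F [-0.23 -5.07  1.17] pos [11.48  9.92  0.07]
   ptr 0.146 n25 cap 135.6 113.4
F20.70 t24.88 open 46.08 gf 20.04 F [-0.69 -5.48  0.14] pos [10.93  9.89  0.04]
   ptr 0.235 n25 cap 136.5 113.4
F20.70 t25.18 open 45.52 gf 19.84 F [-2.96 -5.9   0.07] pos [10.95  9.87  0.02]
   ptr 0.228 n25 cap 136.5 113.3
F20.70 t25.48 open 45.56 gf 19.99 F [-3.02 -4.13  0.33] pos [10.91  9.87  0.04]
   ptr 0.227 n25 cap 136.5 113.4
F20.70 t25.77 open 45.16 gf 19.91 F [-2.65 -5.71  0.04] pos [10.91  9.86  0.05]
   ptr 0.226 n25 cap 136.5 113.3
F20.70 t26.07 open 45.92 gf 19.90 F [-2.13 -3.61 -0.11] pos [10.95  9.87  0.03]
   ptr 0.234 n25 cap 136.5 113.3
20.699999999999996 5
```

The pointer is holding at about 0.23. I'll check it against the ridges from the side camera before letting go.

Run:
```python
from h import *; from station import r
r.wait(.3)
o=[]
for n,(x0,y0,x1,y1) in (("side",(205,200,285,290)),("scene",(290,150,370,240))):
    d=r.snapshot(n);o.append(cv2.resize(d['frame'][y0:y1,x0:x1,::-1],(400,450),interpolation=cv2.INTER_CUBIC))
cv2.imwrite('pics/chk.png',np.hstack(o)); print(ptr(r)[0]+.0105)
```

```text
0.23436925637326936
```

View pics/chk.png

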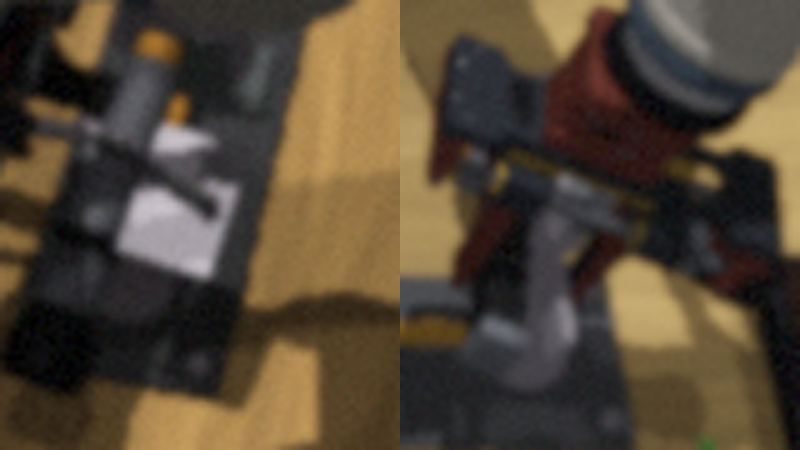

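In the side view the needle lies over the ridge pair (tip at (210,208), ridges merged with it), so it is in the band. Next I'll hold a moment longer, release, retreat and check.

Run:
```python
from h import *; from station import r
r.wait(.5);print(ptr(r)[0]+.0105);st(r)
r.let_go();r.wait(.4);st(r,'open')
r.servo_line(list(g+G@[.0154,.010,.163]),E,speed=.03)
q=r.sense();r.servo_line([.6624,.1327,.3767],E,speed=.08);r.wait(.3);st(r,'up')
d=r.snapshot('wrist');cv2.imwrite('pics/w6.png',cv2.resize(d['frame'][:,:,::-1],(800,600),interpolation=cv2.INTER_CUBIC))
```

```text
0.2281916166450396
 t27.07 open 45.77 gf 19.89 F [-2.23 -4.85  0.3 ] pos [10.96  9.88  0.03]
open t28.28 open 87.68 gf 0.00 F [ 0.08 -0.68 -0.3 ] pos [1.144e+01 9.990e+00 1.000e-02]
up t29.96 open 88.00 gf 0.00 F [0.57 0.   0.53] pos [17.72  9.97 74.65]
```

View pics/w6.png

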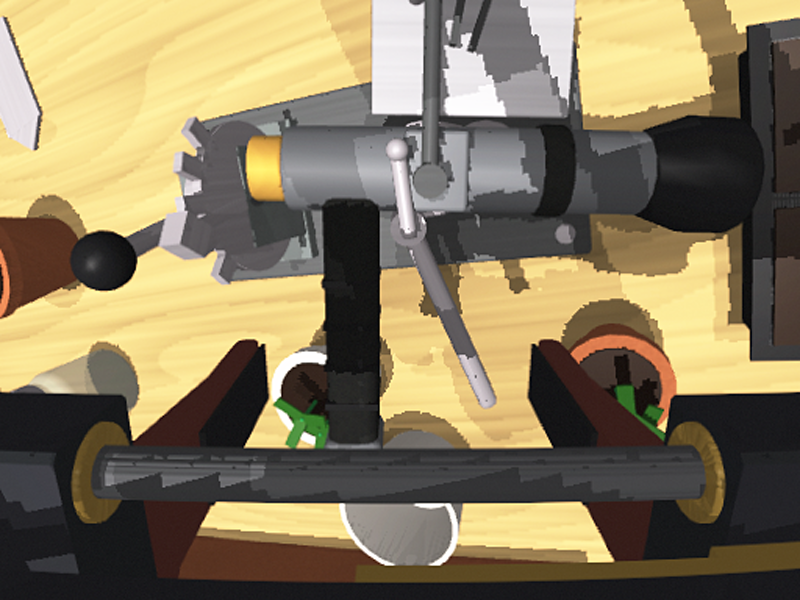

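The view is almost identical to the one before squeezing: ball at (103,261), trigger end at (488,402), needle back at column 431, and the nozzle within about 2 px. The robot is clear, so I'm handing in.

```bash
python3 -c "
from station import r
print(r.hand_in())"
```

```text
the job is handed in; nothing more can be done
None
```

Job handed in at about 30 s of the 64 s allowed; no verdict came back. By my measurements the lever sits in the marked notch, the pointer held at about 0.23 rad for roughly 2 s, the trigger sprang back and the gun's aim is unchanged.

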